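# Return the mirror plate to its kinematic base and lock it

## Robot

A 6-joint arm with a two-finger parallel gripper is mounted at the origin on a cart in front of the work surface, level with it; the furniture and walls round the work are solid. World frame = base frame: x ahead of the robot, y to its left, z up, the work surface at z = 0. Lengths are in m, angles in rad, forces in N, time in s.
With the tool pointing down it reaches from about 0.2 to 0.875 m from the base axis. Payload 3.4 kg.
Tool frame: the origin (TCP) lies at the very end of the fingers, on their centre line; the grasp point (between the pads) lies 19 mm behind it; z points along the fingers, y is the line along which they close (so a half turn about z gives the same grasp; the last joint's range is limited). The gripper opens to 94 mm and grips with 3 to 60 N. Pads are 16 mm wide; open, the fingers measure 119 mm over their backs; the gripper's body (75 mm by 177 mm) begins 78 mm behind the grasp point.
Start: joints at [-1.303, 0.276, 1.505, -0, 1.361, -0.121], TCP at [0.218, -0.532, 0.205] pointing down, gripper open.
Joint ranges: [-2.89, 2.89], [-0.75, 2.08], [0.22, 2.7], [-1.18, 4.32], [0.11, 2.71], [-2.7, 2.7]. Speed limits (rad/s): [2.57, 2.57, 3.14, 3.14, 3.14, 3.14].

## Interface

Orientations are given as a 3x3 rotation matrix whose columns are the frame's x, y, z axes.
In Python, from cell import sense, capture, finish_job, masks_of, pinpoint gives the robot as it stands.
- The arm moves only by the tool play_rows, never from a script. Its argument "rows" is a list of rows, each an object of numbers: "wx", "wy", "wz": the turn, a rotation vector about the world's x, y, z in rad; "x", "y", "z": the shift along the world's x, y, z in m; "claw": the gripper's target within -1 to 1 (fully open at 1, half-way at 0, shut at -1). A call has 1 to 20 rows; each row shifts and turns the commanded pose from where the row before left it; what a row does not reach is not made up. A row lasts 1/8 s, in which the tool goes at most 62.5 mm and 10.7 degrees, less where a joint would pass 70% of its speed; a pose out of reach is approached as far as the arm can. A call with a gripper value outside its range is refused whole. The fingers move at their own pace and stop on an object; "newtons" is the grip in N (left out, the last holds). Time passes only in rows, so rows that do not move let the fingers close. It gives the time, the measured TCP pose, the force, the opening and the grip force at its end, in the units of the state.
- sense(): the state, without advancing time (a new reading comes with each control period).
- capture(name): name is "side" or "top"; returns a dict with "color" (384x512x3 uint8, red, green, blue), "fx", "fy", "cx", "cy" (pixels), "R" (3x3) and "t" (3): a world point X has camera coordinates R X + t. Camera axes: x right, y down, z forward; pixel columns grow to the right and rows downward; lengths in m; the calibration is good to about 2 mm. A picture is of the moment at which its call begins. There is no depth.
- finish_job(): hands the job in; it is judged then, once.
Trained networks look in a picture, given as the dict that the camera call returned (one of the last four; its "shot" number tells which), for a name from the list of things; names that differ only in an ending like _2 or _b are one class to them, and where a whole thing is asked for, a point or a joint stands for the part that bears it (a point fixed in the world has none). Each returns a list of dicts, best first, with "p" (0 to 1); they miss things now and then, are a little off and sometimes report something else, mostly with a low value. They report only what shows in the picture. A call takes as long as a camera call.
- masks_of(target, picture): "pixels" (384x512 bool, what is visible of it) and "box" ([left, top, right, bottom] in pixels, round what is visible of it).
- pinpoint(target, picture): "uv" ([column, row] in pixels: a listed point, or the origin of a listed thing).
The state is a dict: "time": time; "joints": joint angles; "dq": joint speeds; "effort": joint torques, N m; "ee_pos": TCP position; "tool_rot": TCP orientation; "contact_force": force on the tool from outside, world axes, zero at the start; "torque": the same for the moment, N m; "opening": finger opening in m; "finger_force": force on a finger pad.
Only numpy, scipy, OpenCV 4.12 (cv2) and the standard library are available. Lean on these libraries where they do the work, as an engineer would, in place of code of your own. Each camera call takes 0.05 s, during which the arm holds its last target. There are 200 camera calls.

## Task

The cleaned mirror plate leans on the sloping plywood rest. Lift it off (it has a carrying handle) and lower it gently onto the kinematic base, without dropping it, so that its three ball feet settle fully into their seats (the foot at the narrow, red-dotted end in the cone, the others on the groove and the flat); then let go and swing the keeper with the black knob all the way round until its nose lies over the edge of the plate. Leave the other things on the bench where they are.

Things in the scene. Friction and masses are not known exactly. Their poses are not given: they have to be found in the camera images.
- plate: Loose mirror plate, 0.3 kg: aluminium, 110 mm (x) by 126 mm (y) by 10 mm, narrowed to 66 mm at x = +20 to +55 mm, small round mirror on top, three steel ball feet, carrying handle. Origin: centre of the plate's underside; z its upward normal; +x to the narrow end with a red dot. Starts on the sloping rest, +x end uphill, z leaning 32 degrees from vertical towards the robot side.
- handle (a point): Middle of the plate's black handle bar, 58 mm above the plate's underside: bar 96 mm long along the plate's y, 12 mm wide in its x, 14 mm tall in its z. Two posts 10 mm thick at y = +-42 mm carry it; 74 mm of bar are free between them, with 36 mm of free height under the bar down to the mirror. Axes as the plate's.
- dock: Fixed kinematic base: level grey plate 164 x 160 x 14 mm (x -98 to +66, y +-80 mm) with three brass seats standing up to 38 mm high; keeper on a post at its -x edge. Origin: at bench level below the place of the mirror plate's origin; z up; +x to the cone end with a red stripe, away from the robot within 0.5 rad. Seated, the mirror plate's axes are parallel to the dock's, its origin 43 mm above.
- rest: Fixed plywood rest with a sloping board, 150 x 140 mm, about 100 mm high at its back; the slope is 32 degrees, faces -x of its frame (the robot side) and has a low rubber strip, 12 mm high, that the two lower ball feet stand against. Origin: centre of underside, z up.
- foot_cone (a point): Centre of the ball foot at the plate's narrow (+x) end: plate frame (36, 0, -8) mm. All balls have radius 9 mm.
- foot_groove (a point): Centre of the ball foot at plate frame (-32, +45, -8) mm.
- foot_flat (a point): Centre of the ball foot at plate frame (-32, -45, -8) mm.
- seat_cone (a point): Where the centre of the cone foot is when seated: dock frame (36, 0, 35) mm. Cone and groove walls slope 50 degrees and catch a ball up to about 6 mm off centre.
- seat_groove (a point): Where the centre of the groove foot is when seated: dock frame (-32, +45, 35) mm; the groove runs towards the cone.
- seat_flat (a point): Where the centre of the flat foot is when seated: dock frame (-32, -45, 35) mm.
- keeper (a joint): Angle of the keeper, a steel bar 96 x 14 x 8 mm on a vertical pin. 0 = closed, at a stop: nose 3 mm above the seated plate's -x edge, knob towards the dock's -x. Starts open at 1.4 to 1.7 (limit 1.75): turned anticlockwise seen from above, nose to the dock's +y, knob to its -y. Stays where it is left; about 1.5 N at the knob turns it.
- keeper_knob (a point): Centre of the grip height on the keeper's upright black knob, a round pin of 14 mm diameter that stands 32 mm above the bar; its top is 12 mm above this point, the bar's top 20 mm below it; 43 mm from the hinge axis. The point is 84 mm above the bench.
- keeper_hinge (a point): Point on the keeper's vertical hinge axis, at the same height as keeper_knob: dock frame (-82, 0, 84) mm.
- pliers_red: Loose red-handled pliers lying flat in front of the work, 50 x 171 x 12 mm. Bystander: leave alone. Origin: centre of underside.
- beaker: Loose frosted plastic beaker, 72 mm across, 85 mm tall, standing. Bystander: leave alone. Origin: centre of underside.
- mist_bottle: Loose small white-and-blue mist bottle, 41 mm across, 148 mm tall, standing. Bystander: leave alone. Origin: centre of underside.
- stone_case: Loose grey polishing stone in a black case, 78 x 126 x 24 mm, lying behind the work. Bystander: leave alone. Origin: centre of underside.

How it is judged:
On the way, in this order (a step that is already met when the one before it is completed fails the run):
1. the plate is lifted off the rest, held in the fingers (contact force between plate and rest below 0.05 N and contact force between the fingers and plate above 1 N and distance of plate from where it was at the start of the episode above 0.03 m), for 0.1 s.
2. all three feet settled in their seats, plate released, keeper still open (distance between foot_cone and seat_cone below 0.003 m and distance between foot_groove and seat_groove below 0.003 m and distance between foot_flat and seat_flat below 0.003 m and contact force between the fingers and plate below 0.1 N and value of joint keeper above 0.8 rad), for 0.2 s.
3. keeper swung closed over the plate (value of joint keeper below 0.15 rad), for 0.2 s.
At the end, for the whole second after the job is handed in: Each foot's centre is within 3 mm of its seat point (cone, groove, flat), the keeper stands within 0.15 rad of closed, and the plate is released and at rest (distance between foot_cone and seat_cone below 0.003 m and distance between foot_groove and seat_groove below 0.003 m and distance between foot_flat and seat_flat below 0.003 m and value of joint keeper below 0.15 rad and contact force between the fingers and plate below 0.1 N and linear speed of plate below 0.02 m/s); the robot touches nothing.
It fails at once if the plate is dropped (moving faster than 0.35 m/s while not held; a fall of about 6 mm) (contact force between the fingers and plate below 0.1 N and linear speed of plate above 0.35 m/s).
It fails at once if the plate is pressed or knocked onto the base with more than 40 N (contact force between plate and dock above 40 N).
It fails at once if the pliers, beaker, mist bottle or stone case is moved more than 30 mm or tipped (distance of any of pliers_red, beaker, mist_bottle, stone_case from where it was at the start of the episode above 0.03 m or angle between any of pliers_red, beaker, mist_bottle, stone_case's own z axis and vertical above 0.35 rad).
It also fails if it takes over 53 s, if anything falls off the work surface, if the arm or the gripper's body presses on something with over 40 N, if the wrist force passes 120 N, or if a joint passes its speed limit or range.

## Working session

There is one attempt and no reset: what is moved stays moved. The work goes in short steps, Python scripts to look and compute and a tool call to move; the robot and the scene stay as the last step left them, time stands still between calls to the robot, and variables do not carry over. Pictures are saved under pics/ and viewed, at most 10 in all, crops included, and the job is handed in when it is done.

Besides the shell and the picture viewer there is one more tool, called after ">>>" by a JSON object that holds its "fn" and its "kwargs", one argument or row to a line. play_rows: Moves the arm, as the interface text tells. Its arguments: {"type":"object","properties":{"rows":{"type":"array"},"newtons":{"type":"number"}},"required":["rows"]}

```bash
mkdir -p pics; cat > h.py <<'E'
import numpy as np, cv2
from cell import sense, capture, finish_job, masks_of, pinpoint
def save(p,n): cv2.imwrite(f'pics/{n}.png',p['color'][:,:,::-1])
def pin(names,pics):
    o={}
    for n in names:
        o[n]=[]
        for p in pics:
            r=pinpoint(n,p); o[n].append((np.array(r[0]['uv']),r[0]['p']) if r else (None,0))
    return o
def proj(p,X):
    c=p['R']@np.asarray(X)+p['t']; return np.array([p['fx']*c[0]/c[2]+p['cx'],p['fy']*c[1]/c[2]+p['cy']])
def ray(p,uv):
    d=np.array([(uv[0]-p['cx'])/p['fx'],(uv[1]-p['cy'])/p['fy'],1]); R=np.array(p['R']); return -R.T@p['t'],R.T@d
def tri(pics,uvs):
    A=np.zeros((3,3));b=np.zeros(3)
    for p,u in zip(pics,uvs):
        o,d=ray(p,u);d=d/np.linalg.norm(d);M=np.eye(3)-np.outer(d,d);A+=M;b+=M@o
    return np.linalg.solve(A,b)
def atz(p,uv,z):
    o,d=ray(p,uv);return o+d*(z-o[2])/d[2]
E
python3 - <<'E'
from h import *
np.set_printoptions(precision=4,suppress=True)
a=capture('side');b=capture('top');save(a,'side0');save(b,'top0')
cv2.imwrite('pics/both0.png',cv2.resize(np.hstack([a['color'],b['color']])[:,:,::-1],(800,300)))
for p in(a,b):print(-np.array(p['R']).T@p['t'],p['fx'])
names=['plate','handle','dock','rest','foot_cone','foot_groove','foot_flat','seat_cone','seat_groove','seat_flat','keeper_knob','keeper_hinge','pliers_red','beaker','mist_bottle','stone_case']
o=pin(names,[a,b])
for n in names:
    s=o[n];X=None
    if s[0][0] is not None and s[1][0] is not None:
        X=tri([a,b],[s[0][0],s[1][0]]);
        print(n,X,[np.linalg.norm(proj(p,X)-q[0]).round(1) for p,q in zip((a,b),s)],[q[1] for q in s],s[0][0],s[1][0])
    else: print(n,s)
print(sense())
E
```

```text
[-0.3739  0.3435  1.3406] 452.73333756134974
[ 0.3682 -0.0181  1.4591] 463.4773784063361
plate [ 0.5862 -0.2252  0.0753] [np.float64(0.2), np.float64(0.2)] [0.62, 0.75] [312.2 177.4] [328.4 206.1]
handle [(array([313.3, 174. ]), 0.67), (None, 0)]
dock [(array([202.6, 217.4]), 0.91), (None, 0)]
rest [(None, 0), (array([323.8, 203.9]), 0.67)]
foot_cone [(None, 0), (array([331.7, 192.8]), 0.63)]
foot_groove [ 0.577  -0.1682  0.0489] [np.float64(1.6), np.float64(1.9)] [0.83, 0.57] [297.1 187.7] [310.1 211.1]
foot_flat [ 0.5505 -0.226   0.1394] [np.float64(4.6), np.float64(5.8)] [0.75, 0.75] [313.9 172.7] [337.4 217.1]
seat_cone [0.6473 0.2056 0.012 ] [np.float64(0.2), np.float64(0.2)] [0.75, 0.63] [197.  206.7] [189.1 190. ]
seat_groove [0.56   0.2191 0.0464] [np.float64(0.6), np.float64(0.7)] [0.65, 0.74] [199.2 220.6] [181.9 215.5]
seat_flat [0.6044 0.1306 0.0307] [np.float64(0.2), np.float64(0.3)] [0.86, 0.71] [219.7 206.9] [211.7 202.3]
keeper_knob [ 0.3626 -0.0404  0.4823] [np.float64(68.7), np.float64(85.4)] [0.68, 0.49] [358.6 187.5] [216.2 215.9]
keeper_hinge [ 0.5981 -0.0592  0.
[... 328 characters left out ...]
0.4115 -0.0135] [np.float64(1.7), np.float64(2.2)] [0.64, 0.69] [359.2 186.4] [381.1 220. ]
stone_case [(None, 0), (array([256.2, 158.1]), 0.87)]
{'time': 1.7, 'joints': array([-1.303 ,  0.2759,  1.5049, -0.    ,  1.3607, -0.121 ]), 'dq': array([-0.0006,  0.0009, -0.002 , -0.0007, -0.0003, -0.0007]), 'effort': array([  0.0015, -40.4451, -23.7492,   0.0704,   0.0249,  -0.    ]), 'ee_pos': array([ 0.218 , -0.5321,  0.2055]), 'tool_rot': array([[ 0.9254,  0.3791,  0.    ],
       [ 0.3791, -0.9254, -0.0001],
       [-0.    ,  0.0001, -1.    ]]), 'contact_force': array([ 0.5268,  0.2774, -0.5453]), 'torque': array([ 0.0214, -0.0004, -0.0123]), 'finger_force': 0.0, 'opening': 0.09388575148543427}
```

View pics/side0.png

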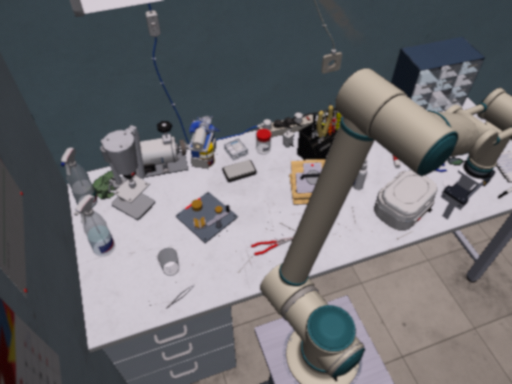

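View pics/top0.png

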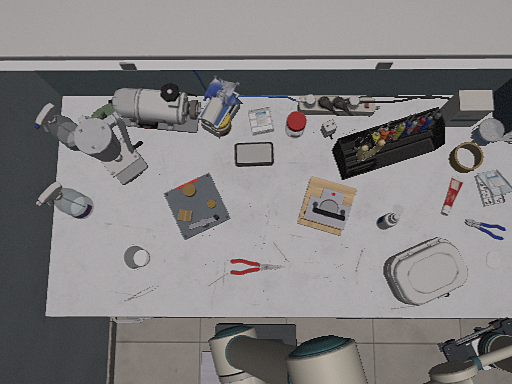

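The top view shows the dock at (197,207) with its red stripe at (185,183), and the plate on its rest at (327,205), handle bar at about (328,212). The side view shows the dock at (206,217) and the plate partly hidden by the arm at (310,178). I'll enlarge these for precise picks.

```bash
python3 - <<'E'
from h import *
import pickle
a=capture('side');b=capture('top');pickle.dump((a,b),open('ab0.pkl','wb'))
def crop(p,u,v): return cv2.resize(p['color'][v:v+60,u:u+80,::-1],(400,300),interpolation=cv2.INTER_CUBIC)
im=np.vstack([np.hstack([crop(b,157,175),crop(b,287,172)]),np.hstack([crop(a,167,187),crop(a,270,147)])])
cv2.imwrite('pics/crops.png',im)
for n in ['dock','rest','plate','keeper']:
    m=masks_of(n,b)
    if m: 
        print(n,m[0]['p'],m[0]['box'],cv2.minAreaRect(np.argwhere(m[0]['pixels'])[:,::-1].astype(np.float32)))
print(b['shot'])
E
```

```text
dock 0.63 [164.3, 175.3, 228.8, 240.9] ((196.4482421875, 205.96939086914062), (50.92327880859375, 49.8887939453125), 64.29004669189453)
rest 0.64 [296.9, 172.6, 358.6, 235.1] ((326.2110595703125, 205.52078247070312), (47.79209899902344, 49.871822357177734), 16.927513122558594)
plate 0.78 [304.4, 187.3, 350.9, 230.5] ((328.5345764160156, 206.87306213378906), (43.23895263671875, 35.60855484008789), 15.255120277404785)
keeper 0.64 [192.5, 210.3, 220.5, 229.4] ((203.60353088378906, 221.74851989746094), (6.307693004608154, 31.000001907348633), 67.38013458251953)
4
```

View pics/crops.png

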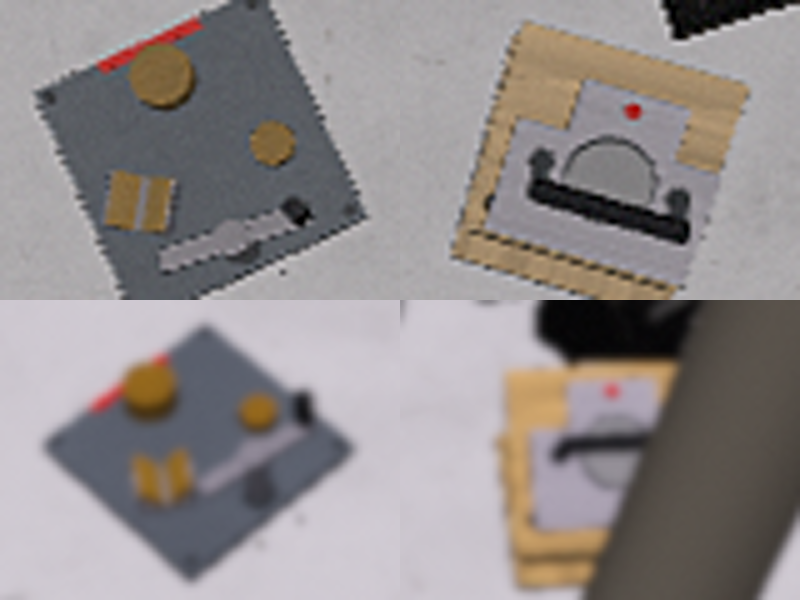

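The crops give clear dock corners, seats, knob, plate corners, and handle bar. I'll fit poses to these.

```bash
cat > fit.py <<'E'
from h import *
import pickle
from scipy.optimize import least_squares
from scipy.spatial.transform import Rotation as Ro
np.set_printoptions(precision=4,suppress=True)
a,b=pickle.load(open('ab0.pkl','rb'))
off={'bd':(b,157,175,0,0),'bp':(b,287,172,400,0),'ad':(a,167,187,0,300),'ap':(a,270,147,400,300)}
def px(k,u,v): p,x,y,X,Y=off[k]; return p,np.array([x+(u-X+.5)/5-.5,y+(v-Y+.5)/5-.5])
D=[('bd',37,93,66,80,14),('bd',367,217,-98,-80,14),('bd',161,72,36,0,38),('bd',271,142,-32,-45,26),('bd',141,201,-32,45,38),
('ad',205,325,66,-80,14),('ad',45,445,66,80,14),('ad',355,450,-98,-80,14),('ad',192,580,-98,80,14),('ad',258,408,-32,-45,26)]
def fd(q):
    R=Ro.from_euler('z',q[2]).as_matrix();r=[]
    for k,u,v,*X in D:
        p,uv=px(k,u,v);r.append(proj(p,R@(np.array(X)/1e3)+[q[0],q[1],0])-uv)
    return np.array(r).ravel()
s=least_squares(fd,[.6,.18,.4],loss='soft_l1');print('dock',s.x);print(fd(s.x).reshape(-1,2).round(1).tolist())
d=s.x
Rd=Ro.from_euler('z',d[2]).as_matrix()
W=lambda *X:Rd@(np.array(X)/1e3)+[d[0],d[1],0]
h=W(-82,0,84)
k=tri([a,b],[px('ad',303,406)[1],px('bd',297,209)[1]])
print('hinge',h,'knob tri',k,'angle open',None)
v=Rd.T@(k-h);print('knob rel dock',v,'keeper',np.arctan2(v[1],v[0])-np.pi)
P=[('bp',585,80,55,33,10),('bp',692,112,55,-33,10),('bp',515,120,20,63,10),('bp',722,172,20,-63,10),('bp',485,234,-55,63,10),('bp',685,289,-55,-63,10),
('ap',568,380,55,33,10),('ap',656,378,55,-33,10),('ap',531,432,20,63,10),('ap',535,528,-55,63,10)]
H=[('bp',530,194,48),('bp',690,233,-48)]
def RP(q): return Ro.from_euler('z',q[3]).as_matrix()@Ro.from_euler('y',-np.deg2rad(32)).as_matrix()
def fp(q):
    R=RP(q);r=[]
    for k,u,v,*X in P:
        p,uv=px(k,u,v);r.append(proj(p,R@(np.array(X)/1e3)+q[:3])-uv)
    for k,u,v,y in H:
        p,uv=px(k,u,v);r.append(proj(p,R@(np.array([q[4],y/1e3,.058]))+q[:3])-uv)
    return np.array(r).ravel()
s=least_squares(fp,[.6,-.22,.07,-.25,0],loss='soft_l1');print('plate',s.x);print(fp(s.x).reshape(-1,2).round(1).tolist())
q=s.x;R=RP(q);print('handle',R@[q[4],0,.058]+q[:3], R@[0,0,.058]+q[:3]);print(R)
for u in ('handle',):print('net handle side', proj(a,R@[q[4],0,.058]+q[:3]))
E
python3 fit.py
```

```text
dock [0.6114 0.1888 0.4456]
[[-1.2, 0.1], [0.0, 0.0], [-0.4, 0.6], [0.1, 0.4], [-0.7, 0.3], [0.7, -1.1], [-0.5, -0.8], [0.8, -1.4], [0.0, -0.8], [0.5, 0.2]]
hinge [0.5374 0.1535 0.084 ] knob tri [0.5542 0.1135 0.0799] angle open None
knob rel dock [-0.0022 -0.0433 -0.0041] keeper -4.762034584215391
plate [ 0.5861 -0.2267  0.0748 -0.2679 -0.0023]
[[-0.6, 0.2], [-0.2, -0.4], [0.4, 0.2], [0.2, 0.9], [-0.2, -0.5], [0.2, -0.5], [-0.0, 0.2], [0.1, -0.4], [0.0, -0.4], [0.8, 0.6], [-0.3, -0.5], [-0.1, 0.4]]
handle [ 0.5546 -0.218   0.1228] [ 0.5565 -0.2186  0.124 ]
[[ 0.8178  0.2647 -0.511 ]
 [-0.2245  0.9643  0.1403]
 [ 0.5299  0.      0.848 ]]
net handle side [315.5279 175.5272]
```

```bash
cat >> fit.py <<'E'
S=sense();R0=S['tool_rot'];Rt=np.column_stack([R[:,1],R[:,0],-R[:,2]])
print('rotvec',Ro.from_matrix(Rt@R0.T).as_rotvec())
for z in (.139,.039):print('tcp',z,R@[-.001,0,z]+q[:3], R@[-.001,0,z]+q[:3]-S['ee_pos'])
# levelling: first untilt about py, then yaw
Rl=Ro.from_euler('z',d[2]).as_matrix();Rl=np.column_stack([Rl[:,1],Rl[:,0],-Rl[:,2]])
print('rotvec2',Ro.from_matrix(Rl@Rt.T).as_rotvec(),'seat tcp',W(-1,0,82),'lift',W(-1,0,82+60))
E
python3 fit.py|tail -4
```

```text
rotvec [-0.3832 -0.4326  0.8896]
tcp 0.139 [ 0.5143 -0.207   0.1922] [ 0.2963  0.3251 -0.0133]
tcp 0.039 [ 0.5654 -0.221   0.1074] [ 0.3474  0.3111 -0.0981]
rotvec2 [-0.0506  0.568   0.6945] seat tcp [0.6105 0.1884 0.082 ] lift [0.6105 0.1884 0.142 ]
```

>>> {"fn": "play_rows", "kwargs": {
  "rows": [
    {"x": 0.03,"y": 0.0325,"z": 0.002,"wx": -0.0383,"wy": -0.0433,"wz": 0.089,"claw": 1},
    {"x": 0.03,"y": 0.0325,"z": 0.002,"wx": -0.0383,"wy": -0.0433,"wz": 0.089,"claw": 1},
    {"x": 0.03,"y": 0.0325,"z": 0.002,"wx": -0.0383,"wy": -0.0433,"wz": 0.089,"claw": 1},
    {"x": 0.03,"y": 0.0325,"z": 0.002,"wx": -0.0383,"wy": -0.0433,"wz": 0.089,"claw": 1},
    {"x": 0.03,"y": 0.0325,"z": 0.002,"wx": -0.0383,"wy": -0.0433,"wz": 0.089,"claw": 1},
    {"x": 0.03,"y": 0.0325,"z": 0.002,"wx": -0.0383,"wy": -0.0433,"wz": 0.089,"claw": 1},
    {"x": 0.03,"y": 0.0325,"z": 0.002,"wx": -0.0383,"wy": -0.0433,"wz": 0.089,"claw": 1},
    {"x": 0.03,"y": 0.0325,"z": -0.009,"wx": -0.0383,"wy": -0.0433,"wz": 0.089,"claw": 1},
    {"x": 0.03,"y": 0.0325,"z": -0.009,"wx": -0.0383,"wy": -0.0433,"wz": 0.089,"claw": 1},
    {"x": 0.026,"y": 0.0325,"z": -0.009,"wx": -0.0383,"wy": -0.0433,"wz": 0.089,"claw": 1},
    {"claw": 1},
    {"claw": 1}
  ],
  "newtons": 40
}}

```text
invalid input
```

>>> {"fn": "play_rows", "kwargs": {
  "rows": [
    {"wx": -0.038,"wy": -0.043,"wz": 0.089,"x": 0.03,"y": 0.032,"z": 0.002,"claw": 1.0}
  ]
}}

```text
time: 2.12
ee_pos: [0.2478, -0.5023, 0.2068]
tool_rot: [[0.888, 0.458, 0.045], [0.46, -0.887, -0.038], [0.023, 0.054, -0.998]]
contact_force: [0.8, 0.1, 0.2]
opening: 0.0944
finger_force: 0.0
```

>>> {"fn": "play_rows", "kwargs": {
  "rows": [
    {"wx": -0.0383,"wy": -0.0433,"wz": 0.089,"x": 0.03,"y": 0.0325,"z": 0.002,"claw": 1},
    {"wx": -0.0383,"wy": -0.0433,"wz": 0.089,"x": 0.03,"y": 0.0325,"z": 0.002,"claw": 1},
    {"wx": -0.0383,"wy": -0.0433,"wz": 0.089,"x": 0.03,"y": 0.0325,"z": 0.002,"claw": 1},
    {"wx": -0.0383,"wy": -0.0433,"wz": 0.089,"x": 0.03,"y": 0.0325,"z": 0.002,"claw": 1},
    {"wx": -0.0383,"wy": -0.0433,"wz": 0.089,"x": 0.03,"y": 0.0325,"z": 0.002,"claw": 1},
    {"wx": -0.0383,"wy": -0.0433,"wz": 0.089,"x": 0.03,"y": 0.0325,"z": 0.002,"claw": 1},
    {"wx": -0.0383,"wy": -0.0433,"wz": 0.089,"x": 0.03,"y": 0.0325,"z": -0.009,"claw": 1},
    {"wx": -0.0383,"wy": -0.0433,"wz": 0.089,"x": 0.03,"y": 0.0325,"z": -0.009,"claw": 1},
    {"wx": -0.0383,"wy": -0.0433,"wz": 0.089,"x": 0.026,"y": 0.0325,"z": -0.009,"claw": 1},
    {"wx": 0,"wy": 0,"wz": 0,"x": 0,"y": 0,"z": 0,"claw": 1},
    {"wx": 0,"wy": 0,"wz": 0,"x": 0,"y": 0,"z": 0,"claw": 1}
  ],
  "newtons": 40
}}

```text
time: 3.5
ee_pos: [0.5143, -0.2084, 0.1932]
tool_rot: [[0.265, 0.818, 0.511], [0.964, -0.224, -0.141], [-0.001, 0.53, -0.848]]
contact_force: [0.1, 0.6, -0.7]
opening: 0.0943
finger_force: 0.0
```

```bash
python3 fit.py|tail -4; python3 - <<'E'
from h import *
a=capture('side');b=capture('top')
def crop(p,u,v): return cv2.resize(p['color'][v:v+75,u:u+100,::-1],(400,300),interpolation=cv2.INTER_CUBIC)
cv2.imwrite('pics/pre.png',np.hstack([crop(b,277,165),crop(a,265,130)]))
E
```

```text
rotvec [0.0008 0.0004 0.0001]
tcp 0.139 [ 0.5143 -0.207   0.1922] [ 0.      0.0014 -0.0011]
tcp 0.039 [ 0.5654 -0.221   0.1074] [ 0.0511 -0.0126 -0.0859]
rotvec2 [-0.0506  0.568   0.6945] seat tcp [0.6105 0.1884 0.082 ] lift [0.6105 0.1884 0.142 ]
```

View pics/pre.png

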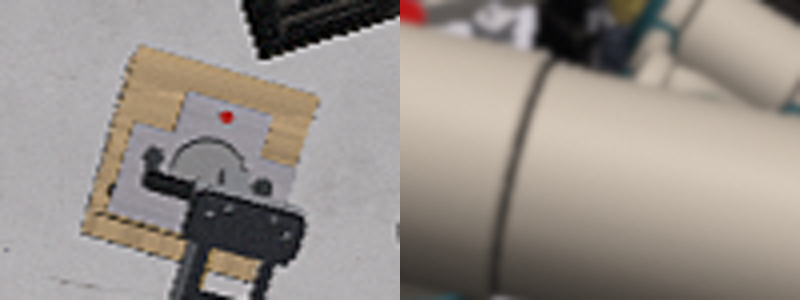

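```bash
python3 - <<'E'
from h import *
b=capture('top');S=sense();R=S['tool_rot'];t=S['ee_pos']
u0,v0=270,160
im=cv2.resize(b['color'][v0:v0+120,u0:u0+130,::-1],None,fx=5,fy=5,interpolation=cv2.INTER_CUBIC)
def dot(X,c):
    u=proj(b,X);cv2.circle(im,tuple(int(k) for k in ((u-[u0,v0]+.5)*5)),4,c,-1)
dot(t,(0,0,255));dot(t+R@[0,.053,0],(0,255,0));dot(t+R@[0,-.053,0],(0,255,0))
for sx in(-1,1):
  for sy in (-1,1):dot(t+R@[sx*.0375,sy*.0885,-.097],(255,0,0))
dot([.5556,-.2183,.1234],(0,255,255))
cv2.imwrite('pics/pre2.png',im);print(proj(b,t),b['cx'])
E
```

```text
[329.24697949 225.27281994] 251.7432988275031
```

View pics/pre2.png

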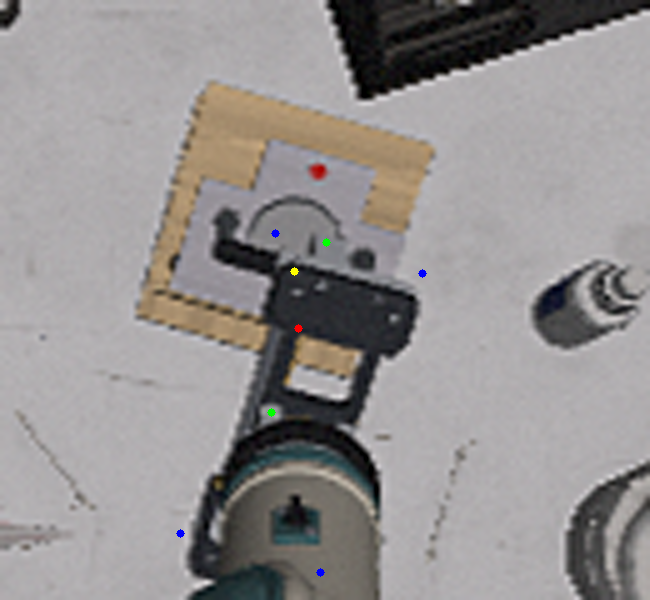

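The top view shows the fingers straddling the bar: the near fingertip is at (271,411), matching its projection, and the bar centre is at (294,271). Aligned, so descending along the tool axis.

>>> {"fn": "play_rows", "kwargs": {
  "rows": [
    {"wx": 0,"wy": 0,"wz": 0,"x": 0.0085,"y": -0.0021,"z": -0.0143,"claw": 1},
    {"wx": 0,"wy": 0,"wz": 0,"x": 0.0085,"y": -0.0021,"z": -0.0143,"claw": 1},
    {"wx": 0,"wy": 0,"wz": 0,"x": 0.0085,"y": -0.0021,"z": -0.0143,"claw": 1},
    {"wx": 0,"wy": 0,"wz": 0,"x": 0.0085,"y": -0.0021,"z": -0.0143,"claw": 1},
    {"wx": 0,"wy": 0,"wz": 0,"x": 0.0085,"y": -0.0021,"z": -0.0143,"claw": 1},
    {"wx": 0,"wy": 0,"wz": 0,"x": 0.0085,"y": -0.0021,"z": -0.0143,"claw": 1},
    {"wx": 0,"wy": 0,"wz": 0,"x": 0,"y": 0,"z": 0,"claw": -0.2},
    {"wx": 0,"wy": 0,"wz": 0,"x": 0,"y": 0,"z": 0,"claw": -0.5},
    {"wx": 0,"wy": 0,"wz": 0,"x": 0,"y": 0,"z": 0,"claw": -1},
    {"wx": 0,"wy": 0,"wz": 0,"x": 0,"y": 0,"z": 0,"claw": -1},
    {"wx": 0,"wy": 0,"wz": 0,"x": 0,"y": 0,"z": 0,"claw": -1},
    {"wx": 0,"wy": 0,"wz": 0,"x": 0,"y": 0,"z": 0,"claw": -1}
  ],
  "newtons": 30
}}

```text
time: 5.15
ee_pos: [0.565, -0.2202, 0.1069]
tool_rot: [[0.264, 0.818, 0.511], [0.964, -0.224, -0.14], [0.0, 0.53, -0.848]]
contact_force: [-0.6, 0.2, -0.5]
opening: 0.0375
finger_force: 0.0
```

Fingers still closing (they're slow).

>>> {"fn": "play_rows", "kwargs": {
  "rows": [
    {"wx": 0,"wy": 0,"wz": 0,"x": 0,"y": 0,"z": 0,"claw": -1},
    {"wx": 0,"wy": 0,"wz": 0,"x": 0,"y": 0,"z": 0,"claw": -1},
    {"wx": 0,"wy": 0,"wz": 0,"x": 0,"y": 0,"z": 0,"claw": -1},
    {"wx": 0,"wy": 0,"wz": 0,"x": 0,"y": 0,"z": 0,"claw": -1},
    {"wx": 0,"wy": 0,"wz": 0,"x": 0,"y": 0,"z": 0,"claw": -1}
  ]
}}

```text
time: 5.78
ee_pos: [0.5652, -0.2203, 0.1068]
tool_rot: [[0.265, 0.818, 0.511], [0.964, -0.225, -0.14], [0.0, 0.53, -0.848]]
contact_force: [1.9, 0.9, -1.6]
opening: 0.0118
finger_force: 30.0
```

>>> {"fn": "play_rows", "kwargs": {
  "rows": [
    {"wx": 0,"wy": 0,"wz": 0,"x": 0,"y": 0,"z": 0.005,"claw": -1},
    {"wx": 0,"wy": 0,"wz": 0,"x": 0,"y": 0,"z": 0.015,"claw": -1},
    {"wx": 0,"wy": 0,"wz": 0,"x": 0,"y": 0,"z": 0.02,"claw": -1},
    {"wx": 0,"wy": 0,"wz": 0,"x": 0,"y": 0,"z": 0.03,"claw": -1},
    {"wx": 0,"wy": 0,"wz": 0,"x": 0,"y": 0,"z": 0.03,"claw": -1},
    {"wx": 0,"wy": 0,"wz": 0,"x": 0,"y": 0,"z": 0.02,"claw": -1},
    {"wx": 0,"wy": 0,"wz": 0,"x": 0,"y": 0,"z": 0.01,"claw": -1},
    {"wx": 0,"wy": 0,"wz": 0,"x": 0,"y": 0,"z": 0,"claw": -1}
  ]
}}

```text
time: 6.78
ee_pos: [0.5645, -0.22, 0.2364]
tool_rot: [[0.264, 0.819, 0.51], [0.965, -0.224, -0.14], [-0.0, 0.529, -0.849]]
contact_force: [-0.4, 0.3, -3.9]
opening: 0.0116
finger_force: 30.0
```

>>> {"fn": "play_rows", "kwargs": {
  "rows": [
    {"wx": -0.0042,"wy": 0.0473,"wz": 0.0579,"x": 0.0038,"y": 0.02,"z": 0,"claw": -1},
    {"wx": -0.0042,"wy": 0.0473,"wz": 0.0579,"x": 0.0038,"y": 0.035,"z": 0,"claw": -1},
    {"wx": -0.0042,"wy": 0.0473,"wz": 0.0579,"x": 0.0038,"y": 0.0365,"z": 0,"claw": -1},
    {"wx": -0.0042,"wy": 0.0473,"wz": 0.0579,"x": 0.0038,"y": 0.0365,"z": 0,"claw": -1},
    {"wx": -0.0042,"wy": 0.0473,"wz": 0.0579,"x": 0.0038,"y": 0.0365,"z": 0,"claw": -1},
    {"wx": -0.0042,"wy": 0.0473,"wz": 0.0579,"x": 0.0038,"y": 0.0365,"z": 0,"claw": -1},
    {"wx": -0.0042,"wy": 0.0473,"wz": 0.0579,"x": 0.0038,"y": 0.0365,"z": 0,"claw": -1},
    {"wx": -0.0042,"wy": 0.0473,"wz": 0.0579,"x": 0.0038,"y": 0.0365,"z": 0,"claw": -1},
    {"wx": -0.0042,"wy": 0.0473,"wz": 0.0579,"x": 0.0038,"y": 0.0365,"z": 0,"claw": -1},
    {"wx": -0.0042,"wy": 0.0473,"wz": 0.0579,"x": 0.0038,"y": 0.0365,"z": 0,"claw": -1},
    {"wx": -0.0042,"wy": 0.0473,"wz": 0.0579,"x": 0.0038,"y": 0.035,"z": 0,"claw": -1},
    {"wx": -0.0042,"wy": 0.0473,"wz": 0.0579,"x": 0.0038,"y": 0.0265,"z": 0,"claw": -1},
    {"wx": 0,"wy": 0,"wz": 0,"x": 0,"y": 0,"z": -0.03,"claw": -1},
    {"wx": 0,"wy": 0,"wz": 0,"x": 0,"y": 0,"z": -0.03,"claw": -1},
    {"wx": 0,"wy": 0,"wz": 0,"x": 0,"y": 0,"z": -0.02,"claw": -1},
    {"wx": 0,"wy": 0,"wz": 0,"x": 0,"y": 0,"z": 0,"claw": -1}
  ]
}}

```text
time: 8.78
ee_pos: [0.6088, 0.188, 0.1532]
tool_rot: [[-0.432, 0.902, -0.006], [0.902, 0.432, -0.0], [0.002, -0.006, -1.0]]
contact_force: [0.0, -0.0, -3.4]
opening: 0.0118
finger_force: 30.0
```

```bash
python3 - <<'E'
from h import *
import pickle
from scipy.spatial.transform import Rotation as Ro
a=capture('side');b=capture('top');pickle.dump((a,b),open('ab1.pkl','wb'))
S=sense();R=S['tool_rot'];t=S['ee_pos'];Rp=np.column_stack([R[:,1],R[:,0],-R[:,2]]);o=t-Rp@[-.001,0,.039]
print(o, Ro.from_matrix(Rp).as_euler('zyx'))
d=[.6114,.1888,.4456];Rd=Ro.from_euler('z',d[2]).as_matrix()
out=[]
for p,u0,v0 in((b,150,160),(a,160,170)):
    im=cv2.resize(p['color'][v0:v0+100,u0:u0+80,::-1],None,fx=5,fy=5,interpolation=cv2.INTER_CUBIC)
    def dot(X,c):
        cv2.circle(im,tuple(int(k) for k in ((proj(p,X)-[u0,v0]+.5)*5)),3,c,-1)
    for X in [(55,33),(55,-33),(20,33),(20,-33),(20,63),(20,-63),(-55,63),(-55,-63)]:dot(o+Rp@(np.array([*X,10])/1e3),(0,255,0))
    for X in [(66,80),(66,-80),(-98,80),(-98,-80)]:dot(Rd@(np.array([*X,14])/1e3)+[d[0],d[1],0],(0,0,255))
    out.append(im)
cv2.imwrite('pics/over.png',np.hstack(out))
E
```

```text
[0.61172998 0.18880727 0.11730422] [4.46065522e-01 3.69173966e-04 7.22724367e-04]
```

View pics/over.png

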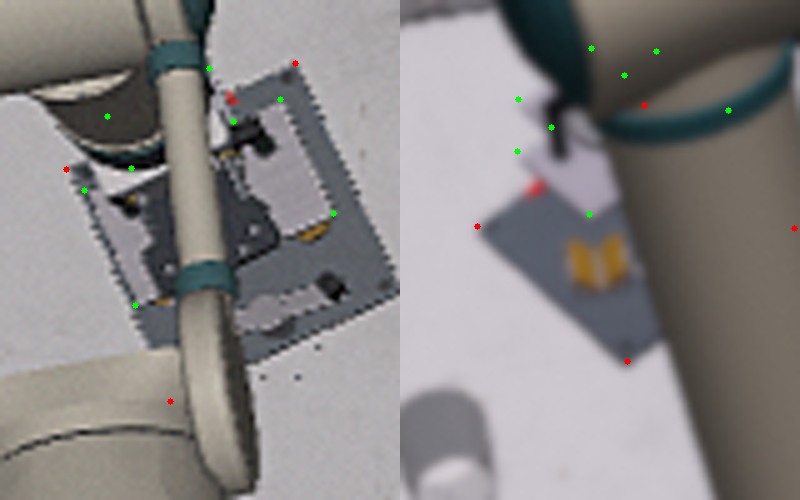

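The plate's corners match the projected model within about 1 px (top right corner (334,213), side lower corner (590,216)), so the plate is centred over the dock. Lowering.

>>> {"fn": "play_rows", "kwargs": {
  "rows": [
    {"wx": 0,"wy": 0,"wz": 0,"x": 0,"y": 0,"z": -0.01,"claw": -1},
    {"wx": 0,"wy": 0,"wz": 0,"x": 0,"y": 0,"z": -0.015,"claw": -1},
    {"wx": 0,"wy": 0,"wz": 0,"x": 0,"y": 0,"z": -0.015,"claw": -1},
    {"wx": 0,"wy": 0,"wz": 0,"x": 0,"y": 0,"z": -0.012,"claw": -1},
    {"wx": 0,"wy": 0,"wz": 0,"x": 0,"y": 0,"z": -0.006,"claw": -1},
    {"wx": 0,"wy": 0,"wz": 0,"x": 0,"y": 0,"z": -0.003,"claw": -1},
    {"wx": 0,"wy": 0,"wz": 0,"x": 0,"y": 0,"z": -0.003,"claw": -1},
    {"wx": 0,"wy": 0,"wz": 0,"x": 0,"y": 0,"z": 0,"claw": -1}
  ]
}}

```text
time: 9.88
ee_pos: [0.6107, 0.1883, 0.0928]
tool_rot: [[-0.431, 0.902, 0.0], [0.902, 0.431, 0.001], [0.001, 0.0, -1.0]]
contact_force: [0.1, 0.3, -2.9]
opening: 0.0118
finger_force: 30.0
```

>>> {"fn": "play_rows", "kwargs": {
  "rows": [
    {"wx": 0,"wy": 0,"wz": 0,"x": 0,"y": 0,"z": -0.0015,"claw": -1},
    {"wx": 0,"wy": 0,"wz": 0,"x": 0,"y": 0,"z": -0.0015,"claw": -1},
    {"wx": 0,"wy": 0,"wz": 0,"x": 0,"y": 0,"z": 0,"claw": -1}
  ]
}}

```text
time: 10.25
ee_pos: [0.6105, 0.1883, 0.0896]
tool_rot: [[-0.431, 0.902, -0.0], [0.902, 0.431, 0.001], [0.001, 0.0, -1.0]]
contact_force: [0.0, 0.1, -3.3]
opening: 0.0115
finger_force: 30.0
```

>>> {"fn": "play_rows", "kwargs": {
  "rows": [
    {"wx": 0,"wy": 0,"wz": 0,"x": 0,"y": 0,"z": -0.0015,"claw": -1},
    {"wx": 0,"wy": 0,"wz": 0,"x": 0,"y": 0,"z": -0.0015,"claw": -1},
    {"wx": 0,"wy": 0,"wz": 0,"x": 0,"y": 0,"z": 0,"claw": -1}
  ]
}}

```text
time: 10.62
ee_pos: [0.6104, 0.1882, 0.0865]
tool_rot: [[-0.431, 0.902, -0.0], [0.902, 0.431, 0.001], [0.001, -0.0, -1.0]]
contact_force: [0.1, 0.1, -3.8]
opening: 0.0118
finger_force: 30.0
```

>>> {"fn": "play_rows", "kwargs": {
  "rows": [
    {"wx": 0,"wy": 0,"wz": 0,"x": 0,"y": 0,"z": -0.001,"claw": -1},
    {"wx": 0,"wy": 0,"wz": 0,"x": 0,"y": 0,"z": -0.001,"claw": -1},
    {"wx": 0,"wy": 0,"wz": 0,"x": 0,"y": 0,"z": 0,"claw": -1}
  ]
}}

```text
time: 11.0
ee_pos: [0.6105, 0.1883, 0.0846]
tool_rot: [[-0.431, 0.902, -0.0], [0.902, 0.431, 0.001], [0.001, -0.0, -1.0]]
contact_force: [0.3, 0.3, -2.6]
opening: 0.012
finger_force: 30.0
```

>>> {"fn": "play_rows", "kwargs": {
  "rows": [
    {"wx": 0,"wy": 0,"wz": 0,"x": 0,"y": 0,"z": -0.001,"claw": -1},
    {"wx": 0,"wy": 0,"wz": 0,"x": 0,"y": 0,"z": 0,"claw": -1}
  ]
}}

```text
time: 11.25
ee_pos: [0.6105, 0.1883, 0.0836]
tool_rot: [[-0.431, 0.902, -0.0], [0.902, 0.431, 0.001], [0.001, 0.0, -1.0]]
contact_force: [0.1, 0.5, -3.2]
opening: 0.0122
finger_force: 30.0
```

>>> {"fn": "play_rows", "kwargs": {
  "rows": [
    {"wx": 0,"wy": 0,"wz": 0,"x": 0,"y": 0,"z": -0.001,"claw": -1},
    {"wx": 0,"wy": 0,"wz": 0,"x": 0,"y": 0,"z": 0,"claw": -1}
  ]
}}

```text
time: 11.5
ee_pos: [0.6105, 0.1883, 0.0826]
tool_rot: [[-0.431, 0.902, -0.0], [0.902, 0.431, 0.001], [0.001, 0.0, -1.0]]
contact_force: [0.5, 0.5, -3.2]
opening: 0.0117
finger_force: 30.0
```

>>> {"fn": "play_rows", "kwargs": {
  "rows": [
    {"wx": 0,"wy": 0,"wz": 0,"x": 0,"y": 0,"z": -0.001,"claw": -1},
    {"wx": 0,"wy": 0,"wz": 0,"x": 0,"y": 0,"z": 0,"claw": -1}
  ]
}}

```text
time: 11.75
ee_pos: [0.6105, 0.1883, 0.0816]
tool_rot: [[-0.431, 0.902, -0.0], [0.902, 0.431, 0.001], [0.001, -0.0, -1.0]]
contact_force: [-0.8, 0.6, -3.4]
opening: 0.0115
finger_force: 30.0
```

>>> {"fn": "play_rows", "kwargs": {
  "rows": [
    {"wx": 0,"wy": 0,"wz": 0,"x": 0,"y": 0,"z": -0.0007,"claw": -1},
    {"wx": 0,"wy": 0,"wz": 0,"x": 0,"y": 0,"z": 0,"claw": -1}
  ]
}}

```text
time: 12.0
ee_pos: [0.6106, 0.1884, 0.081]
tool_rot: [[-0.431, 0.902, -0.0], [0.902, 0.431, 0.001], [0.001, 0.0, -1.0]]
contact_force: [-0.3, 0.3, -3.9]
opening: 0.0119
finger_force: 30.0
```

>>> {"fn": "play_rows", "kwargs": {
  "rows": [
    {"wx": 0,"wy": 0,"wz": 0,"x": 0,"y": 0,"z": -0.0007,"claw": -1},
    {"wx": 0,"wy": 0,"wz": 0,"x": 0,"y": 0,"z": 0,"claw": -1}
  ]
}}

```text
time: 12.25
ee_pos: [0.6107, 0.1885, 0.0804]
tool_rot: [[-0.431, 0.902, 0.0], [0.902, 0.431, 0.001], [0.001, 0.001, -1.0]]
contact_force: [0.1, -0.2, -1.8]
opening: 0.0118
finger_force: 30.0
```

>>> {"fn": "play_rows", "kwargs": {
  "rows": [
    {"wx": 0,"wy": 0,"wz": 0,"x": 0,"y": 0,"z": -0.0007,"claw": -1},
    {"wx": 0,"wy": 0,"wz": 0,"x": 0,"y": 0,"z": 0,"claw": -1}
  ]
}}

```text
time: 12.5
ee_pos: [0.6109, 0.1886, 0.0799]
tool_rot: [[-0.431, 0.902, 0.001], [0.902, 0.431, 0.001], [0.001, 0.001, -1.0]]
contact_force: [0.4, 1.7, -1.3]
opening: 0.0118
finger_force: 30.0
```

>>> {"fn": "play_rows", "kwargs": {
  "rows": [
    {"wx": 0,"wy": 0,"wz": 0,"x": 0.0003,"y": 0.0003,"z": -0.0007,"claw": -1},
    {"wx": 0,"wy": 0,"wz": 0,"x": 0,"y": 0,"z": 0,"claw": -1}
  ]
}}

```text
time: 12.75
ee_pos: [0.6113, 0.1888, 0.0794]
tool_rot: [[-0.431, 0.902, 0.001], [0.902, 0.431, 0.001], [0.001, 0.001, -1.0]]
contact_force: [-0.0, 1.1, 0.3]
opening: 0.0119
finger_force: 30.0
```

>>> {"fn": "play_rows", "kwargs": {
  "rows": [
    {"wx": 0,"wy": 0,"wz": 0,"x": 0.0003,"y": 0.0002,"z": -0.0007,"claw": -1},
    {"wx": 0,"wy": 0,"wz": 0,"x": 0,"y": 0,"z": 0,"claw": -1}
  ]
}}

```text
time: 13.0
ee_pos: [0.6114, 0.1889, 0.0792]
tool_rot: [[-0.431, 0.902, 0.001], [0.902, 0.431, 0.001], [0.0, 0.001, -1.0]]
contact_force: [-1.3, 0.7, 4.9]
opening: 0.0114
finger_force: 30.0
```

>>> {"fn": "play_rows", "kwargs": {
  "rows": [
    {"wx": 0,"wy": 0,"wz": 0,"x": 0,"y": 0,"z": 0,"claw": -1},
    {"wx": 0,"wy": 0,"wz": 0,"x": 0,"y": 0,"z": 0,"claw": -1}
  ],
  "newtons": 4
}}

```text
time: 13.25
ee_pos: [0.6116, 0.1888, 0.0792]
tool_rot: [[-0.431, 0.902, 0.001], [0.902, 0.431, 0.001], [0.0, 0.002, -1.0]]
contact_force: [-0.4, 2.0, 5.9]
opening: 0.0119
finger_force: 4.0
```

>>> {"fn": "play_rows", "kwargs": {
  "rows": [
    {"wx": 0,"wy": 0,"wz": 0,"x": 0,"y": 0,"z": 0,"claw": -0.5},
    {"wx": 0,"wy": 0,"wz": 0,"x": 0,"y": 0,"z": 0,"claw": -0.2},
    {"wx": 0,"wy": 0,"wz": 0,"x": 0,"y": 0,"z": 0,"claw": -0.2},
    {"wx": 0,"wy": 0,"wz": 0,"x": 0,"y": 0,"z": 0,"claw": -0.2},
    {"wx": 0,"wy": 0,"wz": 0,"x": 0,"y": 0,"z": 0,"claw": -0.2}
  ]
}}

```text
time: 13.88
ee_pos: [0.6112, 0.1887, 0.078]
tool_rot: [[-0.431, 0.902, -0.0], [0.902, 0.431, 0.001], [0.001, -0.0, -1.0]]
contact_force: [-0.3, -0.1, -0.4]
opening: 0.0375
finger_force: 0.0
```

>>> {"fn": "play_rows", "kwargs": {
  "rows": [
    {"wx": 0,"wy": 0,"wz": 0,"x": 0,"y": 0,"z": 0.005,"claw": -0.2},
    {"wx": 0,"wy": 0,"wz": 0,"x": 0,"y": 0,"z": 0.015,"claw": -0.2},
    {"wx": 0,"wy": 0,"wz": 0,"x": 0,"y": 0,"z": 0.03,"claw": -0.2},
    {"wx": 0,"wy": 0,"wz": 0,"x": 0,"y": 0,"z": 0.03,"claw": -0.2},
    {"wx": 0,"wy": 0,"wz": 0,"x": -0.005,"y": -0.01,"z": 0.02,"claw": -0.2},
    {"wx": 0,"wy": 0,"wz": 0,"x": -0.02,"y": -0.03,"z": 0,"claw": -0.2},
    {"wx": 0,"wy": 0,"wz": 0,"x": -0.032,"y": -0.035,"z": 0,"claw": -0.2},
    {"wx": 0,"wy": 0,"wz": 0,"x": 0,"y": 0,"z": 0,"claw": -0.2},
    {"wx": 0,"wy": 0,"wz": 0,"x": 0,"y": 0,"z": 0,"claw": -0.2}
  ]
}}

```text
time: 15.0
ee_pos: [0.5546, 0.1136, 0.1789]
tool_rot: [[-0.431, 0.902, 0.002], [0.902, 0.431, 0.001], [0.0, 0.002, -1.0]]
contact_force: [0.5, 0.4, 0.2]
opening: 0.0375
finger_force: 0.0
```

```bash
python3 - <<'E'
from h import *
from scipy.spatial.transform import Rotation as Ro
a=capture('side');b=capture('top')
d=[.6114,.1888,.4456];Rd=Ro.from_euler('z',d[2]).as_matrix()
out=[]
for p,u0,v0 in((b,150,160),(a,160,170)):
    im=cv2.resize(p['color'][v0:v0+100,u0:u0+80,::-1],None,fx=5,fy=5,interpolation=cv2.INTER_CUBIC)
    def dot(X,c):
        cv2.circle(im,tuple(int(k) for k in ((proj(p,Rd@(np.array(X)/1e3)+[d[0],d[1],0])-[u0,v0]+.5)*5)),3,c,-1)
    for X in [(55,33),(55,-33),(20,33),(20,-33),(20,63),(20,-63),(-55,63),(-55,-63)]:dot([*X,53],(0,255,0))
    for X in [(66,80),(66,-80),(-98,80),(-98,-80)]:dot([*X,14],(0,0,255))
    dot([-84.2,-42.9,96],(255,0,0))
    out.append(im)
cv2.imwrite('pics/seat.png',np.hstack(out));print(sense()['ee_pos'])
E
```

```text
[0.55497057 0.11416745 0.17846187]
```

View pics/seat.png

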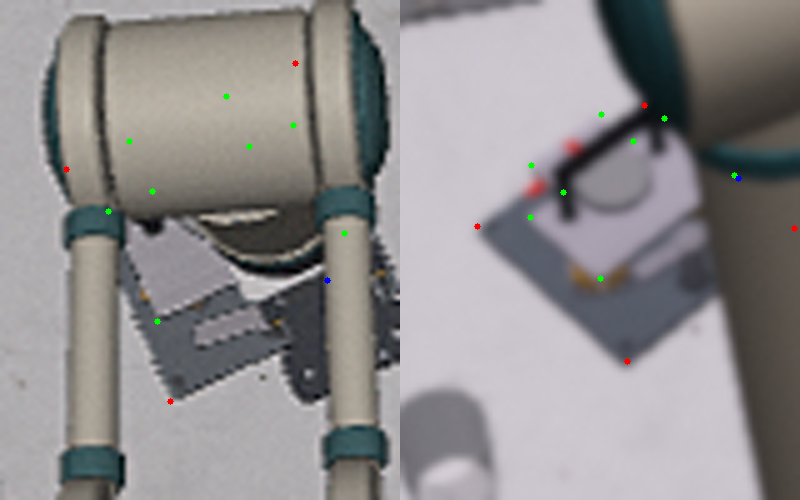

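The side view shows the plate level on the dock: its corner is at (600,277), projected (600,278), and its handle is free. The top view is partly hidden by the arm, but its visible corner agrees within 1 px. Now the gripper goes down over the knob.

>>> {"fn": "play_rows", "kwargs": {
  "rows": [
    {"wx": 0,"wy": 0,"wz": 0,"x": -0.0006,"y": 0,"z": -0.02,"claw": -0.2},
    {"wx": 0,"wy": 0,"wz": 0,"x": 0,"y": 0,"z": -0.025,"claw": -0.2},
    {"wx": 0,"wy": 0,"wz": 0,"x": 0,"y": 0,"z": -0.025,"claw": -0.2},
    {"wx": 0,"wy": 0,"wz": 0,"x": 0,"y": 0,"z": -0.02,"claw": -0.2},
    {"wx": 0,"wy": 0,"wz": 0,"x": 0,"y": 0,"z": -0.01,"claw": -0.2},
    {"wx": 0,"wy": 0,"wz": 0,"x": 0,"y": 0,"z": -0.006,"claw": -0.2},
    {"wx": 0,"wy": 0,"wz": 0,"x": 0,"y": 0,"z": 0,"claw": -0.2}
  ]
}}

```text
time: 15.98
ee_pos: [0.5539, 0.114, 0.0722]
tool_rot: [[-0.432, 0.902, 0.0], [0.902, 0.432, 0.001], [0.001, 0.0, -1.0]]
contact_force: [0.2, -0.2, -0.3]
opening: 0.0377
finger_force: 0.0
```

>>> {"fn": "play_rows", "kwargs": {
  "rows": [
    {"wx": 0,"wy": 0,"wz": 0,"x": 0,"y": 0,"z": 0,"claw": -1},
    {"wx": 0,"wy": 0,"wz": 0,"x": 0,"y": 0,"z": 0,"claw": -1},
    {"wx": 0,"wy": 0,"wz": 0,"x": 0,"y": 0,"z": 0,"claw": -1},
    {"wx": 0,"wy": 0,"wz": 0,"x": 0,"y": 0,"z": 0,"claw": -1},
    {"wx": 0,"wy": 0,"wz": 0,"x": 0,"y": 0,"z": 0,"claw": -1},
    {"wx": 0,"wy": 0,"wz": 0,"x": 0,"y": 0,"z": 0,"claw": -1}
  ],
  "newtons": 10
}}

```text
time: 16.73
ee_pos: [0.5537, 0.1134, 0.0726]
tool_rot: [[-0.432, 0.902, 0.0], [0.902, 0.432, 0.0], [-0.0, 0.0, -1.0]]
contact_force: [-1.2, -2.2, 5.4]
opening: 0.0135
finger_force: 10.0
```

```bash
python3 - <<'E'
import numpy as np
th=1.52-.095*np.arange(17);a=.4456+np.pi+th
P=.043*np.c_[np.cos(a),np.sin(a)];print((P[0]+[.5374,.1535]).round(4),(np.diff(P,axis=0)*1e4).round().tolist())
E
```

```text
[0.5539 0.1138] [[-38.0, -14.0], [-40.0, -10.0], [-40.0, -6.0], [-41.0, -3.0], [-41.0, 1.0], [-41.0, 5.0], [-40.0, 9.0], [-39.0, 13.0], [-37.0, 16.0], [-36.0, 20.0], [-34.0, 23.0], [-31.0, 26.0], [-29.0, 29.0], [-26.0, 32.0], [-23.0, 34.0], [-19.0, 36.0]]
```

>>> {"fn": "play_rows", "kwargs": {
  "rows": [
    {"wx": 0,"wy": 0,"wz": -0.095,"x": -0.0038,"y": -0.0014,"z": 0,"claw": -1},
    {"wx": 0,"wy": 0,"wz": -0.095,"x": -0.004,"y": -0.001,"z": 0,"claw": -1},
    {"wx": 0,"wy": 0,"wz": -0.095,"x": -0.004,"y": -0.0006,"z": 0,"claw": -1},
    {"wx": 0,"wy": 0,"wz": -0.095,"x": -0.0041,"y": -0.0003,"z": 0,"claw": -1},
    {"wx": 0,"wy": 0,"wz": -0.095,"x": -0.0041,"y": 0.0001,"z": 0,"claw": -1},
    {"wx": 0,"wy": 0,"wz": -0.095,"x": -0.0041,"y": 0.0005,"z": 0,"claw": -1},
    {"wx": 0,"wy": 0,"wz": -0.095,"x": -0.004,"y": 0.0009,"z": 0,"claw": -1},
    {"wx": 0,"wy": 0,"wz": -0.095,"x": -0.0039,"y": 0.0013,"z": 0,"claw": -1}
  ]
}}

```text
time: 17.73
ee_pos: [0.5219, 0.1132, 0.0725]
tool_rot: [[0.312, 0.95, 0.001], [0.95, -0.312, 0.0], [0.001, 0.001, -1.0]]
contact_force: [-0.7, -2.4, 3.9]
opening: 0.0137
finger_force: 10.0
```

>>> {"fn": "play_rows", "kwargs": {
  "rows": [
    {"wx": 0,"wy": 0,"wz": -0.095,"x": -0.0037,"y": 0.0016,"z": 0,"claw": -1},
    {"wx": 0,"wy": 0,"wz": -0.095,"x": -0.0036,"y": 0.002,"z": 0,"claw": -1},
    {"wx": 0,"wy": 0,"wz": -0.095,"x": -0.0034,"y": 0.0023,"z": 0,"claw": -1},
    {"wx": 0,"wy": 0,"wz": -0.095,"x": -0.0031,"y": 0.0026,"z": 0,"claw": -1},
    {"wx": 0,"wy": 0,"wz": -0.095,"x": -0.0029,"y": 0.0029,"z": 0,"claw": -1},
    {"wx": 0,"wy": 0,"wz": -0.095,"x": -0.0026,"y": 0.0032,"z": 0,"claw": -1},
    {"wx": 0,"wy": 0,"wz": -0.095,"x": -0.0023,"y": 0.0034,"z": 0,"claw": -1},
    {"wx": 0,"wy": 0,"wz": -0.095,"x": -0.0019,"y": 0.0036,"z": 0,"claw": -1},
    {"wx": 0,"wy": 0,"wz": 0,"x": 0,"y": 0,"z": 0,"claw": -1}
  ]
}}

```text
time: 18.85
ee_pos: [0.4974, 0.1356, 0.0725]
tool_rot: [[0.879, 0.476, -0.0], [0.476, -0.879, 0.001], [0.0, -0.001, -1.0]]
contact_force: [-3.2, -0.6, 5.8]
opening: 0.0137
finger_force: 10.0
```

>>> {"fn": "play_rows", "kwargs": {
  "rows": [
    {"wx": 0,"wy": 0,"wz": -0.03,"x": -0.0008,"y": 0.0018,"z": 0,"claw": -1},
    {"wx": 0,"wy": 0,"wz": 0,"x": 0,"y": 0,"z": 0,"claw": -1}
  ]
}}

```text
time: 19.1
ee_pos: [0.4975, 0.1358, 0.0725]
tool_rot: [[0.893, 0.451, 0.001], [0.451, -0.893, -0.002], [0.0, 0.002, -1.0]]
contact_force: [-1.2, -4.7, 5.3]
opening: 0.0136
finger_force: 10.0
```

Commanded 2 mm but it moved only 0.2 mm, with a reaction force: the keeper is at its stop. Release and retreat.

>>> {"fn": "play_rows", "kwargs": {
  "rows": [
    {"wx": 0,"wy": 0,"wz": 0,"x": 0.0008,"y": -0.0018,"z": 0,"claw": -0.5},
    {"wx": 0,"wy": 0,"wz": 0,"x": 0,"y": 0,"z": 0,"claw": -0.2},
    {"wx": 0,"wy": 0,"wz": 0,"x": 0,"y": 0,"z": 0,"claw": -0.2},
    {"wx": 0,"wy": 0,"wz": 0,"x": 0,"y": 0,"z": 0,"claw": -0.2},
    {"wx": 0,"wy": 0,"wz": 0,"x": 0,"y": 0,"z": 0,"claw": -0.2}
  ]
}}

```text
time: 19.73
ee_pos: [0.498, 0.135, 0.0721]
tool_rot: [[0.893, 0.45, 0.001], [0.45, -0.893, 0.0], [0.001, 0.0, -1.0]]
contact_force: [-0.1, -0.1, -0.8]
opening: 0.0379
finger_force: 0.0
```

>>> {"fn": "play_rows", "kwargs": {
  "rows": [
    {"wx": 0,"wy": 0,"wz": 0,"x": 0,"y": 0,"z": 0.01,"claw": -0.2},
    {"wx": 0,"wy": 0,"wz": 0,"x": 0,"y": 0,"z": 0.03,"claw": -0.2},
    {"wx": 0,"wy": 0,"wz": 0,"x": 0,"y": 0,"z": 0.04,"claw": -0.2},
    {"wx": 0,"wy": 0,"wz": 0,"x": 0,"y": 0,"z": 0.05,"claw": -0.2},
    {"wx": 0,"wy": 0,"wz": 0,"x": -0.02,"y": -0.04,"z": 0.03,"claw": -0.2},
    {"wx": 0,"wy": 0,"wz": 0,"x": -0.02,"y": -0.05,"z": 0,"claw": -0.2},
    {"wx": 0,"wy": 0,"wz": 0,"x": -0.02,"y": -0.05,"z": 0,"claw": -0.2},
    {"wx": 0,"wy": 0,"wz": 0,"x": -0.02,"y": -0.05,"z": 0,"claw": -0.2},
    {"wx": 0,"wy": 0,"wz": 0,"x": -0.02,"y": -0.05,"z": 0,"claw": -0.2},
    {"wx": 0,"wy": 0,"wz": 0,"x": -0.02,"y": -0.05,"z": 0,"claw": -0.2},
    {"wx": 0,"wy": 0,"wz": 0,"x": -0.02,"y": -0.05,"z": 0,"claw": -0.2},
    {"wx": 0,"wy": 0,"wz": 0,"x": 0,"y": 0,"z": 0,"claw": -0.2}
  ]
}}

```text
time: 21.22
ee_pos: [0.357, -0.2082, 0.2329]
tool_rot: [[0.896, 0.444, 0.001], [0.444, -0.896, -0.002], [0.0, 0.002, -1.0]]
contact_force: [0.1, -0.4, 0.8]
opening: 0.0375
finger_force: 0.0
```

```bash
python3 - <<'E'
from h import *
from scipy.spatial.transform import Rotation as Ro
a=capture('side');b=capture('top')
d=[.6114,.1888,.4456];Rd=Ro.from_euler('z',d[2]).as_matrix()
out=[]
for p,u0,v0 in((b,150,160),(a,160,170)):
    im=cv2.resize(p['color'][v0:v0+100,u0:u0+80,::-1],None,fx=5,fy=5,interpolation=cv2.INTER_CUBIC)
    def dot(X,c):
        cv2.circle(im,tuple(int(k) for k in ((proj(p,Rd@(np.array(X)/1e3)+[d[0],d[1],0])-[u0,v0]+.5)*5)),2,c,-1)
    for X in [(55,33),(55,-33),(20,33),(20,-33),(20,63),(20,-63),(-55,63),(-55,-63)]:dot([*X,53],(0,255,0))
    for X in [(66,80),(66,-80),(-98,80),(-98,-80)]:dot([*X,14],(0,0,255))
    dot([-125,0,96],(255,0,0))
    out.append(im)
cv2.imwrite('pics/end.png',np.hstack(out));print(sense()['ee_pos'])
E
```

```text
[ 0.35797868 -0.20508092  0.23262675]
```

View pics/end.png

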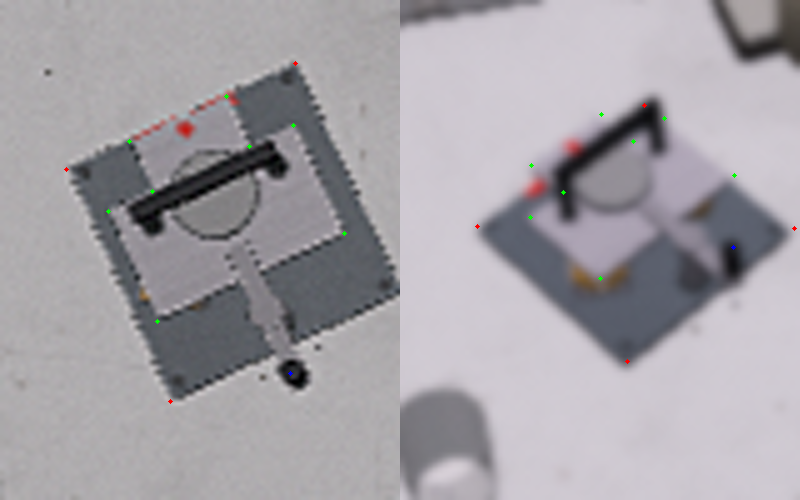

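The end picture shows the plate's corners on the seated model, for example (344,233) and (157,319). The knob is at (293,374), on the closed position, and the nose lies over the plate edge. Nothing touches it, so I'm handing in.

```bash
python3 -c "
from cell import finish_job
print(finish_job())"
```

```text
the job is handed in; nothing more can be done
None
```

I handed the job in at about 21 s: the plate sits in its three seats and is released, the keeper is closed against its stop with its nose over the plate edge, and I moved nothing else. The hand-in returned no verdict, so this rests on the final pictures and the force readings.

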